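# Close and lock the shielded test box

### The arm

A 7-joint arm with a two-finger parallel gripper is mounted at the origin on the work surface. World frame = base frame: x ahead of the robot, y to its left, z up, the work surface at z = 0. Lengths are in m, angles in rad, forces in N, time in s.
With the tool pointing down it reaches from about 0.4 to 0.85 m from the base axis. Payload 4.5 kg.
Tool frame: the origin (TCP) lies at the very end of the fingers, on their centre line; the grasp point (between the pads) lies arm.grip_depth behind it (arm.grip_depth is the distance from the TCP to the grasp point, in m); z points along the fingers, x is the direction in which the jaws open and shut, and the axes are right-handed (so a half turn about z gives the same grasp; the last joint's range is limited). The gripper opens to 88 mm and grips with 3 to 60 N. Pads are 18 mm wide; open, the fingers measure 123 mm over their backs; the gripper's body (75 mm by 187 mm) begins 45 mm behind the grasp point.
Start: joints at [-1.081, 0.689, -0.195, 1.565, 0.157, 0.902, -0.215], TCP at [0.275, 0.561, 0.239] pointing down, gripper open.
Joint ranges: [-3.01, 3.01], [-0.46, 2.08], [-1.47, 1.51], [0.13, 2.56], [-1, 4.14], [0.04, 2.09], [-2.66, 2.66]. Speed limits (rad/s): [2.57, 2.57, 3.14, 3.14, 3.14, 3.14, 3.14].

### API

Orientations are given as a unit quaternion [x, y, z, w].
In Python, from workcell import arm gives the robot as it stands. Calls block until the motion is done:
- arm.move_ptp(position, orientation): joint-space move of the TCP to a pose.
- arm.servo_line(position, frame=None, vel=0.15, guard=None): straight line of the TCP; frame=None keeps the orientation; vel is the mean speed in m/s. With guard (N) it stops when the force on the tool has changed by that much, and returns True; else False.
- arm.goto_joints(angles): joint-space move.
- arm.ungrasp() and arm.close(strength=None): open the fingers fully, or close them until they stop; strength is the grip in N (None keeps the last).
- arm.dwell(seconds).
- arm.inverse_kinematics(position, orientation): joint angles nearest the present ones, or None.
- arm.observe(): the state.
- arm.snapshot(name): name is "scene" or "top"; returns the picture (384x512x3 uint8, red, green, blue); there is no depth.
- arm.calibration(name): a dict with "fovy" (degrees; the focal length in pixels is half the picture's height over the tangent of half this angle, whatever the lens; pixels are square), "cx", "cy" (the principal point, pixels), "camera_from_world" (4x4, takes a point from world to camera coordinates). Camera axes: x right, y up, looking along -z (the intrinsics and any distortion apply to the point x, -y, -z); pixel columns grow to the right and rows downward; lengths in m; the calibration is good to about 2 mm. A picture is of the moment at which its call begins. calibration takes no time and is no camera call.
A pose or a line that the arm cannot do raises arm.MotionError and nothing moves.
- arm.close_job(): hands the job in, once; it reports no verdict.
Trained networks look in the newest picture that a camera, given by its name, has taken for a name from the list of things; names that differ only in an ending like _2 or _b are one class to them, and where a whole thing is asked for, a point or a joint stands for the part that bears it (a point fixed in the world has none). Each returns a list of dicts, best first, with "conf" (0 to 1); they miss things now and then, are a little off and sometimes report something else, mostly with a low value. They report only what shows in the picture. A call takes as long as a camera call.
- arm.look_for(camera, label): "extent" ([left, top, right, bottom] in pixels, round what is visible of it).
The state is a dict: "time_s": time; "joint_pos": joint angles; "joint_velocities": joint speeds; "effort": joint torques, N m; "ee_pos": TCP position; "orientation": TCP orientation; "contact_force": force on the tool from outside, world axes, zero at the start; "ft_torque": the same for the moment, N m; "gripper_width": finger opening in m.
Only numpy, scipy, OpenCV 4.12 (cv2) and the standard library are available. Lean on these libraries where they do the work, as an engineer would, in place of code of your own. Each camera call takes 0.05 s, during which the arm holds its last target. There are 200 camera calls.

### The job

Push the open lid of the grey test box fully down with your fingertips. Then set a fingertip in the slot of the yellow quarter-turn fastener on the lid and turn it clockwise (seen from above) as far as it goes, so that the lid is locked. Do not turn the fastener before the lid is down, do not lift the lid further, leave the other things on the mat where they are, and finish clear of everything.

Things in the scene. Friction and masses are not known exactly. Their poses are not given: they have to be found in the camera images.
- testbox: Grey metal test box, fixed to the bench, 200 (x) by 220 (y) by 80 mm high without the lid. Origin at the centre of its underside on the bench; z up. The lid's hinge runs along its far upper edge (+x side); the lid's free edge is on the near side (-x, towards the robot). Its place and yaw vary.
- lid (a joint): Hinge angle of the aluminium lid, rad: 0 = fully down (hard stop), 0.35 to 0.85 at the start, positive = open, free edge raised. The lid is a plate 200 x 220 x 10 mm; its top is 90 mm above the bench when shut. The hinge is stiff by friction, so the lid stays where it is left; 1 to 4 N against it near its free edge closes it.
- lid_hinge (a point): Middle of the hinge axis, level with the lid's underside: at 100, 0, 80 mm in the test box's frame. The axis runs along the box's y. Its axes turn with the lid: -x along the lid to the free edge, y along the hinge, z out of the lid's top face.
- lid_edge (a point): Middle of the lid's free edge, on its top face: 200 mm from the hinge (-x) and 10 mm up in lid_hinge's frame. Plain lid 10 mm thick is clear for pushing to the left and right of the fastener (more than 40 mm from the lid's middle line).
- fastener (a joint): Turn of the yellow fastener in the lid, rad: 0 = unlocked, 1.571 = locked (hard stop); starts at 0 to 0.35; grows clockwise seen from above. Held by friction (0.12 N m), stays where left. Under the lid its cam tongue swings beneath a keeper in the box; turned too early it stops the lid from shutting. A red pointer at one slot end goes from a red dot (unlocked) to a green dot (locked).
- slot: Black slot across the yellow fastener, a disc 76 mm wide, 22 mm proud of the lid, axis 145 mm from the hinge on the lid's middle line. Origin on that axis at the slot floor, 4 mm above the lid's top (94 mm above the bench, lid shut); x along the slot, y across, z out. 26 mm wide, 68 long between end rims, 16.5 deep. Unlocked: x along the box's x; locked: slot parallel to the free edge.
- bottle: White bottle with a red cap, 42 mm in diameter, 100 mm tall, standing loose beside the box; origin at the centre of its underside. To be left alone.
- tray: Blue open parts tray, 90 x 65 x 22 mm, loose beside the box; origin at the centre of its underside. To be left alone.
- driver: Screwdriver with a red handle, 160 mm long, lying loose behind the box; origin near its middle, on the bench. To be left alone.

How it is judged:
On the way, in this order (a step that is already met when the one before it is completed fails the run):
1. the lid is fully down with the fastener still unlocked (value of joint lid below 0.035 rad and value of joint fastener below 0.7 rad), for 0.1 s.
2. with the lid down, a fingertip is in the fastener's slot and turns it (value of joint lid below 0.05 rad and contact force between the fingers and slot above 0.3 N and value of joint fastener above 0.45 rad), for 0.05 s.
3. the fastener is locked (value of joint fastener above 1.45 rad), for 0.1 s.
At the end, for the whole second after the job is handed in: The lid is down (within 0.035 rad) and the fastener is turned to its locked stop (at least 1.45 of 1.571 rad); bottle, tray and screwdriver are within 30 mm of where they were (value of joint lid between -0.05 and 0.035 rad and value of joint fastener above 1.45 rad and distance of each of bottle, tray, driver from where it was at the start of the episode below 0.03 m); the robot touches nothing.
It fails at once if the fastener is turned while the lid is still open (value of joint fastener above 0.7 rad and value of joint lid above 0.1 rad).
It fails at once if the lid is lifted further open (value of joint lid above 1 rad).
It fails at once if the bottle is moved or lifted (distance of bottle from where it was at the start of the episode above 0.03 m).
It fails at once if the parts tray is moved or lifted (distance of tray from where it was at the start of the episode above 0.03 m).
It fails at once if the screwdriver is moved or lifted (distance of driver from where it was at the start of the episode above 0.03 m).
It also fails if it takes over 48 s, if anything falls off the work surface, if the arm or the gripper's body presses on something with over 40 N, if the wrist force passes 120 N, or if a joint passes its speed limit or range.

## Working session

There is one attempt and no reset: what is moved stays moved. The work goes in short steps, each a Python script; the robot and the scene stay as the last script left them, time stands still between calls to the robot, and variables do not carry over. Pictures are saved under pics/ and viewed, about 8 in all and at most 12, crops included, and the job is handed in when it is done.

```bash
ls; mkdir -p pics; python3 - <<'E'
from workcell import arm
import cv2,numpy as np
for n in ("scene","top"):
    im=arm.snapshot(n); cv2.imwrite(f"pics/{n}0.png",cv2.cvtColor(im,cv2.COLOR_RGB2BGR))
    c=arm.calibration(n); print(n,{k:(np.round(v,4).tolist()) for k,v in c.items()})
    for l in("testbox","lid","slot","fastener","bottle","tray","driver"):
        print(l,[(np.round(d["extent"]).tolist(),round(d["conf"],2)) for d in arm.look_for(n,l)[:2]])
s=arm.observe();print(s["time_s"],s["ee_pos"],s["orientation"],s["contact_force"],arm.grip_depth)
a=cv2.imread("pics/scene0.png");b=cv2.imread("pics/top0.png")
cv2.imwrite("pics/both0.png",cv2.resize(np.vstack([a,b]),None,fx=.78,fy=.78) if 0 else a)
E
```

```text
pics
scene {'fovy': 54.065, 'cx': 253.8911, 'cy': 188.4226, 'camera_from_world': [[-0.403, 0.9152, 0.001, 0.2173], [-0.5773, -0.2551, 0.7757, 0.3327], [0.7102, 0.312, 0.6311, -1.3954], [0.0, 0.0, 0.0, 1.0]]}
testbox [([139.0, 97.0, 252.0, 221.0], 0.65), ([180.0, 111.0, 198.0, 139.0], 0.32)]
lid [([139.0, 96.0, 242.0, 195.0], 0.74)]
slot [([184.0, 112.0, 199.0, 138.0], 0.74)]
fastener [([173.0, 107.0, 209.0, 139.0], 0.7), ([120.0, 225.0, 193.0, 236.0], 0.42)]
bottle [([276.0, 153.0, 294.0, 192.0], 0.79)]
tray [([116.0, 157.0, 144.0, 187.0], 0.75), ([173.0, 107.0, 209.0, 139.0], 0.48)]
driver [([120.0, 226.0, 192.0, 236.0], 0.77)]
top {'fovy': 51.8728, 'cx': 266.6858, 'cy': 186.2061, 'camera_from_world': [[-0.0279, -0.9995, -0.017, 0.0646], [0.9837, -0.0305, 0.1775, -0.663], [-0.1779, -0.0117, 0.984, -0.9491], [0.0, 0.0, 0.0, 1.0]]}
testbox [([276.0, 149.0, 393.0, 252.0], 0.64)]
lid [([280.0, 152.0, 396.0, 216.0], 0.79)]
slot []
fastener [([317.0, 173.0, 356.0, 199.0], 0.89)]
bottle [([246.0, 231.0, 262.0, 251.0], 0.66)]
tray [([387.0, 180.0, 412.0, 211.0], 0.68), ([278.0, 149.0, 398.0, 216.0], 0.66)]
driver [([320.0, 122.0, 357.0, 141.0], 0.83), ([316.0, 173.0, 358.0, 201.0], 0.25)]
0.8 [0.27509573 0.56125349 0.23876813] [ 8.48578069e-01  5.29070181e-01  5.29598582e-05 -4.84818724e-05] [-0.31425605 -0.73634267 -0.55982477] 0.0187
```

View pics/scene0.png

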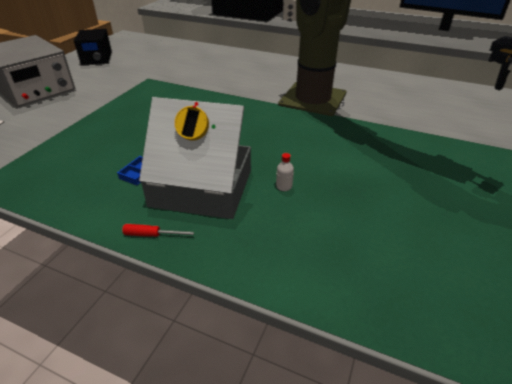

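View pics/top0.png

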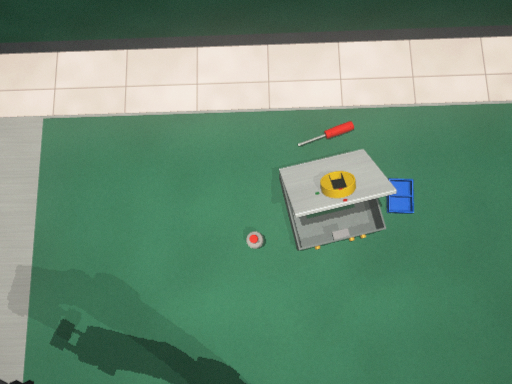

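The scene view, taken from the far side, shows the lid open with the fastener at about (191,123), the bottle at (285,172) and the tray at (130,172). The top view shows the lid over (280–396, 151–212), the fastener at (338,185), the tray at (400,196) and the bottle at (254,240). I'll zoom in on the corners for a pose fit.

```bash
python3 - <<'E'
import cv2,numpy as np
a=cv2.imread("pics/scene0.png")[90:220,135:265];b=cv2.imread("pics/top0.png")[140:270,272:402]
f=lambda i,x,y:[cv2.putText(i,str(v),p,0,.35,(0,255,255),1) for k in range(0,130,20) for v,p in((x+k,(k*3,8)),(y+k,(0,k*3+8)))]
A,B=[cv2.resize(q,None,fx=3,fy=3,interpolation=cv2.INTER_CUBIC) for q in(a,b)]
f(A,135,90);f(B,272,140)
cv2.imwrite("pics/crop0.png",np.hstack([A,B]))
E
```

```text
(no output)
```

View pics/crop0.png

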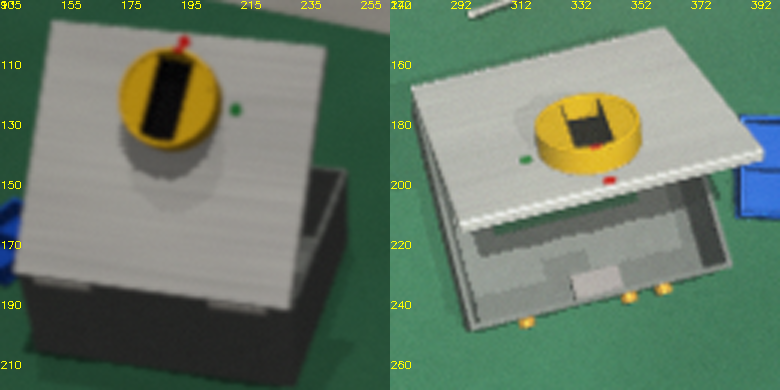

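```bash
cat > h.py <<'E'
import numpy as np
from workcell import arm
from scipy.spatial.transform import Rotation as R
def proj(n,P,k=0):
    c=arm.calibration(n);M=np.array(c["camera_from_world"]);P=np.atleast_2d(P)
    q=P@M[:3,:3].T+M[:3,3];x=q[:,0]/-q[:,2];y=-q[:,1]/-q[:,2];f=192/np.tan(np.radians(c["fovy"])/2)
    s=1+k*(x*x+y*y);return np.c_[c["cx"]+f*s*x,c["cy"]+f*s*y]
def box2w(p,P): # p=x,y,yaw
    return R.from_euler("z",p[2]).apply(np.atleast_2d(P))+[p[0],p[1],0]
def lid2box(a,P): # hinge frame to box; opening a raises -x
    return R.from_euler("y",a).apply(np.atleast_2d(P))+[.1,0,.08]
E
python3 - <<'E'
from h import *
from scipy.optimize import least_squares
L={"scene":[([-.2,-.11,.01],153,97),([-.2,.11,.01],243.7,105.3),([0,-.11,.01],139.7,180.7),([0,.11,.01],232,193)],
"top":[([0,.11,.01],279.3,169.3),([0,-.11,.01],364.3,149),([-.2,-.11,.01],396.7,191),([-.2,.11,.01],296,214)]}
B={"scene":[([-.1,.11,.08],250.3,146.7),([.1,.11,0],233.3,218.7),([.1,-.11,0],142.3,206.7)],
"top":[([-.1,.11,.08],298.7,249.3),([-.1,-.11,.08],385.3,228.3)]}
def res(p):
    r=[]
    for i,n in enumerate(("scene","top")):
        l=np.array([q[0] for q in L[n]]);b=np.array([q[0] for q in B[n]])
        W=box2w(p,np.r_[lid2box(p[3],l),b])
        r.append(proj(n,W,p[4+i])-np.array([q[1:] for q in L[n]+B[n]]))
    return np.concatenate(r).ravel()
s=least_squares(res,[.6,-.2,0,.6,0,0],loss="soft_l1");print(s.x.round(4));print(s.fun.reshape(-1,2).round(1).tolist())
s2=least_squares(lambda p:res(np.r_[p,0,0]),s.x[:4],loss="soft_l1");print(s2.x.round(4),s2.cost,s.cost)
p=s.x
from itertools import product
for a in (0,.1,.2,.3,.4):
  d=np.array([-np.cos(a),np.sin(a),0])*.034
  C=np.array([-.145,0,.03])
  print(a,[proj("scene",box2w(p,lid2box(p[3],C+e)),p[4]).round(1).tolist() for e in(d,-d)])
for n,u,v,z in(("top",254,240,.1),("top",400,196,.02),("scene",285,190,0),("top",353,125,.01),("top",300,145,.0)):
    k=p[5] if n=="top" else p[4]
    t=least_squares(lambda q:(proj(n,[q[0],q[1],z],k)-[u,v]).ravel(),[.6,-.1]);print(n,t.x.round(3), "box frame",(R.from_euler("z",-p[2]).apply([t.x[0]-p[0],t.x[1]-p[1],0])).round(3))
E
```

```text
[ 0.6213 -0.1152  0.2072  0.8203 -0.0817 -0.0158]
[[-0.3, 0.1], [-0.7, 0.1], [-0.7, -0.4], [-1.9, -0.1], [-0.2, -0.8], [-1.0, 0.2], [4.6, -0.7], [-1.1, -0.7], [-1.3, -0.6], [-0.2, -0.4], [-1.3, 1.2], [-0.2, 0.8], [0.4, 0.5]]
[ 0.6216 -0.1146  0.2088  0.8133] 10.397535911743047 9.618104768508042
0 [[[192.6, 107.3]], [[188.0, 136.8]]]
0.1 [[[194.1, 107.6]], [[186.5, 136.6]]]
0.2 [[[195.4, 107.9]], [[185.2, 136.2]]]
0.3 [[[196.8, 108.4]], [[183.8, 135.7]]]
0.4 [[[198.0, 109.0]], [[182.6, 135.0]]]
top [0.527 0.079] box frame [-0.052  0.209  0.   ]
top [ 0.635 -0.305] box frame [-0.026 -0.189  0.   ]
scene [0.543 0.091] box frame [-0.034  0.217  0.   ]
top [ 0.837 -0.197] box frame [ 0.195 -0.124  0.   ]
top [ 0.788 -0.049] box frame [0.177 0.03  0.   ]
```

```bash
cat >> h.py <<'E'
p=np.array([.6214,-.115,.208]);A0=.815
def Q(psi): return (R.from_euler("z",psi)*R.from_euler("x",np.pi)).as_quat()
E
python3 - <<'E'
from h import *
S=box2w(p,[-.045,0,.1])[0];print(S)
for b in(0,np.pi,-np.pi):
  for d in(.1,0,-.5,-1,-1.6,-1.9,-2.1):
    j=arm.inverse_kinematics(S,Q(p[2]+b+d));print(round(b,1),d,None if j is None else np.round(j,2))
for dx in(.005,-.06):
  for b in (0,np.pi,np.pi/2,-np.pi/2):
    j=arm.inverse_kinematics(box2w(p,[dx,-.07,.3])[0],Q(p[2]+b));print(dx,b,None if j is None else np.round(j,2))
E
```

```text
[ 0.57736994 -0.12429265  0.1       ]
0 0.1 [ 0.22  0.84 -0.16  1.78  0.23  0.54  0.23]
0 0 [ 0.21  0.83 -0.13  1.78  0.19  0.54  0.17]
0 -0.5 [ 0.14  0.83 -0.01  1.79  0.01  0.52 -0.17]
0 -1 [ 0.07  0.84  0.12  1.79 -0.17  0.52 -0.5 ]
0 -1.6 [-0.01  0.86  0.26  1.8  -0.39  0.54 -0.89]
0 -1.9 [-0.06  0.87  0.34  1.8  -0.5   0.56 -1.09]
0 -2.1 [-0.09  0.88  0.4   1.8  -0.57  0.58 -1.22]
3.1 0.1 [-0.21  0.95  0.65  1.81 -0.87  0.7  -1.89]
3.1 0 [-0.21  0.95  0.65  1.81 -0.87  0.7  -1.99]
3.1 -0.5 [ 0.55  0.94 -0.77  1.76  0.88  0.82  2.19]
3.1 -1 [ 0.51  0.92 -0.67  1.77  0.8   0.76  1.76]
3.1 -1.6 [ 0.43  0.88 -0.53  1.77  0.68  0.68  1.27]
3.1 -1.9 [ 0.39  0.87 -0.46  1.77  0.6   0.64  1.04]
3.1 -2.1 [ 0.36  0.86 -0.4   1.77  0.54  0.62  0.89]
-3.1 0.1 [-0.21  0.95  0.65  1.81 -0.87  0.7  -1.89]
-3.1 0 [-0.21  0.95  0.65  1.81 -0.87  0.7  -1.99]
-3.1 -0.5 [ 0.55  0.94 -0.77  1.76  0.88  0.82  2.19]
-3.1 -1 [ 0.51  0.92 -0.67  1.77  0.8   0.76  1.76]
-3.1 -1.6 [ 0.43  0.88 -0.53  1.77  0.68  0.68  1.27]
-3.1 -1.9 [ 0.39  0.87 -0.46  1.77  0.6   0.64  1.04]
-3.1 -2.1 [ 0.36  0.86 -0.4   1.77  0.54  0.62  0.89]
0.005 0 [ 0.2   0.69  0.02  1.36 -0.01  1.1   0.43]
0.005 3.141592653589793 [-0.28  1.01  1.3   1.38 -0.97  1.45 -1.95]
0.005 1.5707963267948966 [ 0.4   0.71 -0.39  1.34  0.27  1.14  1.76]
0.005 -1.5707963267948966 [-0.01  0.72  0.44  1.37 -0.32  1.12 -0.89]
-0.06 0 [ 0.23  0.6   0.03  1.54 -0.02  1.    0.48]
-0.06 3.141592653589793 [-0.3   0.94  1.3   1.57 -0.92  1.36 -1.82]
-0.06 1.5707963267948966 [ 0.46  0.62 -0.38  1.53  0.25  1.04  1.8 ]
-0.06 -1.5707963267948966 [ 0.01  0.64  0.44  1.56 -0.3   1.02 -0.83]
```

```bash
python3 - <<'E'
from h import *
import cv2
print(arm.observe()["time_s"])
arm.close(10)
e=arm.observe()["ee_pos"];arm.servo_line([e[0],e[1],.36],vel=.3)
def tcp(a): return box2w(p,lid2box(a,[-.17,-.07,.01])+[.0175,0,0])[0]
t=tcp(.9); arm.move_ptp([t[0],t[1],.36],Q(p[2]))
arm.servo_line(t,vel=.2,guard=10)
for a in np.r_[np.arange(.85,.01,-.06),-.02,-.04]:
    h=arm.servo_line(tcp(a),vel=.08 if a>.1 else .05,guard=12)
    s=arm.observe();print(round(a,2),h,s["contact_force"].round(1),(s["ee_pos"]-tcp(a)).round(4))
    if h and a<.1: break
print(s["time_s"],s["gripper_width"],s["ee_pos"])
im=arm.snapshot("top");im2=arm.snapshot("scene")
cv2.imwrite("pics/push.png",cv2.resize(np.hstack([im[130:270,260:420],im2[70:210,110:270]]),None,fx=2.5,fy=2.5,interpolation=2)[...,::-1])
E
```

```text
0.8
0.85 False [1.1 0.1 0.7] [ 0.0002 -0.0004  0.0011]
0.79 False [-0.4  0.6  0.6] [ 0.0001 -0.0001  0.0004]
0.73 False [-0.7 -0.4  0.3] [-0.0001 -0.      0.    ]
0.67 False [-0.2 -0.8 -0.2] [-0.0004 -0.     -0.0002]
0.61 False [ 0.1 -0.2 -0.5] [-0.0005 -0.0001 -0.0003]
0.55 False [-0.5 -1.1  0.9] [-0.0005  0.     -0.0003]
0.49 False [-0.1 -0.1  0.3] [-0.0005  0.     -0.0003]
0.43 False [-0.3 -0.3  0.8] [-0.0004  0.     -0.0003]
0.37 False [ 0.5 -0.1 -0.2] [-0.0004  0.     -0.0002]
0.31 False [-0.4  0.1  0.4] [-0.0004  0.     -0.0002]
0.25 False [0.3 0.5 0.2] [-0.0004  0.0001 -0.0002]
0.19 False [ 0.2 -0.3  0.3] [-0.0003  0.0001 -0.0002]
0.13 False [-0.5 -0.1 -0.2] [-0.0003  0.0001 -0.0002]
0.07 False [-0.6 -0.6  0.3] [-0.0003  0.0001 -0.0004]
-0.02 True [-1.9 -0.   8.7] [ 0.0008 -0.0001  0.0039]
10.6583 0.0005380693556845931 [ 0.58511048 -0.19449675  0.09046392]
```

View pics/push.png

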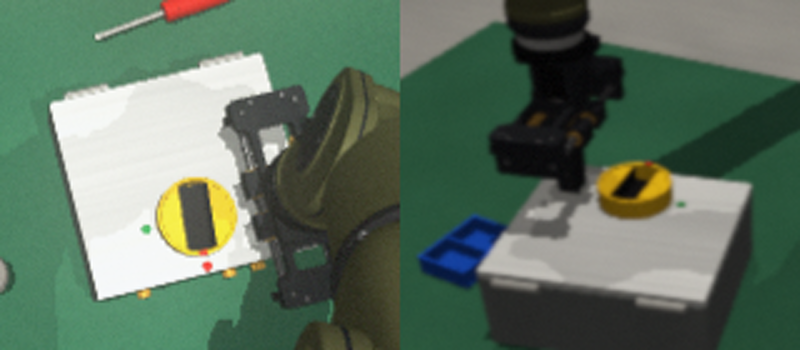

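The lid looks down: contact is at z=0.0905 with about 9 N. The fastener is at about (338,217) in the full top image, its slot nearly along the box x and the red pointer still near the red dot. I'll check the slot's place from its pixels before inserting.

```bash
python3 - <<'E'
from h import *
import cv2
from scipy.optimize import least_squares
e=arm.observe()["ee_pos"];arm.servo_line([e[0],e[1],.2],vel=.2)
S=box2w(p,[-.045,0,.112])[0]
print("pred",S.round(4),proj("top",S),proj("scene",S),[proj("top",box2w(p,[-.045+d,0,.1105])).round(1).tolist() for d in(-.034,.034)])
arm.snapshot("top");f=arm.look_for("top","slot"),arm.look_for("top","fastener");print(f)
im=arm.snapshot("top")[170:250,290:390];cv2.imwrite("pics/slot.png",cv2.resize(im,None,fx=7,fy=7,interpolation=2)[...,::-1])
print(arm.observe()["time_s"])
E
```

```text
pred [ 0.5774 -0.1243  0.112 ] [[338.42200838 216.18200646]] [[202.97555211 141.85011441]] [[[342.1, 230.2]], [[334.6, 202.5]]]
([{'extent': [328.2, 199.7, 349.0, 228.0], 'conf': 0.68}], [{'extent': [318.3, 201.2, 355.6, 232.4], 'conf': 0.55}])
11.6583
```

View pics/slot.png

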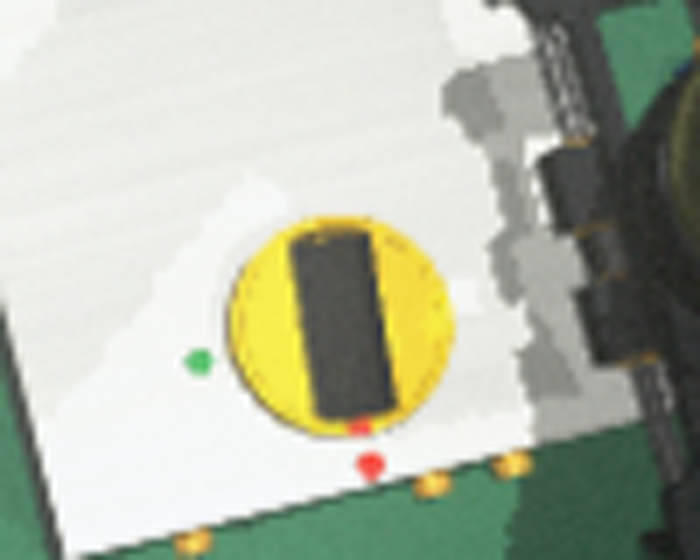

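The disc centre is at (338.7,216.6) against a predicted (338.4,216.2), so the pose holds. The slot is already turned about 0.13 rad clockwise. Next I insert the tip and turn.

```bash
python3 - <<'E'
from h import *
import cv2
S=box2w(p,[-.045,0,.0975])[0]; y0=p[2]-.13
arm.move_ptp([S[0],S[1],.17],Q(y0))
h=arm.servo_line([S[0],S[1],.12],vel=.15,guard=8);h2=arm.servo_line(S,vel=.03,guard=6)
s=arm.observe();print(h,h2,s["ee_pos"]-S,s["contact_force"].round(1),s["time_s"])
t0=s["ft_torque"]
if s["ee_pos"][2]<.104:
  S2=S.copy();S2[2]=max(S[2],s["ee_pos"][2]+.001)
  for d in np.arange(.1,1.01,.1):
    arm.move_ptp(S2,Q(y0-d));s=arm.observe()
    print(round(d,1),s["contact_force"].round(1),(s["ft_torque"]-t0).round(2),round(s["time_s"],2))
    if np.linalg.norm(s["contact_force"])>40:break
im=arm.snapshot("scene");im2=arm.snapshot("top")
cv2.imwrite("pics/turn.png",cv2.resize(np.hstack([im[90:210,120:260],im2[150:270,270:410]]),None,fx=2.8,fy=2.8,interpolation=2)[...,::-1])
E
```

```text
False False [ 9.49491631e-05 -4.95587210e-05  7.74870845e-05] [-0.  -0.3  0.6] 13.45
0.1 [-0.3 -0.5 -0.3] [0.1  0.02 0.03] 13.7
0.2 [2.  1.6 0.5] [ 0.41 -0.25  0.06] 13.95
0.3 [1.7 2.  0.9] [ 0.56 -0.37  0.09] 14.2
0.4 [2.3 3.9 1.3] [ 0.73 -0.5   0.11] 14.45
0.5 [3.1 4.  0.9] [ 0.78 -0.61  0.12] 14.7
0.6 [3.1 3.9 1. ] [ 0.89 -0.69  0.11] 14.95
0.7 [2.6 4.9 1.6] [ 0.88 -0.71  0.09] 15.2
0.8 [3.6 4.2 1. ] [ 0.84 -0.8   0.09] 15.45
0.9 [3.7 4.4 1.2] [ 0.87 -0.75  0.14] 15.7
1.0 [4.6 3.9 0.9] [ 0.89 -0.81  0.06] 15.95
```

View pics/turn.png

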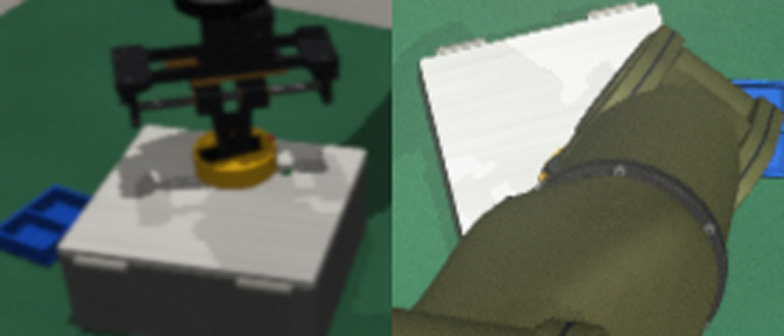

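The tip is in the slot and the disc is turning, with the slot now swinging toward the green dot. I'll carry on to the stop.

```bash
python3 - <<'E'
from h import *
import cv2
S=box2w(p,[-.045,0,.0985])[0]; y0=p[2]-.13
t0=arm.observe()["ft_torque"];n=0
for d in np.arange(1.08,2.0,.06):
    arm.move_ptp(S,Q(y0-d));s=arm.observe();t=s["ft_torque"]-t0
    print(round(d,2),s["contact_force"].round(1),t.round(2),round(s["time_s"],2))
    if np.linalg.norm(s["contact_force"])>30 or (abs(t[2])>1.0):break
im=arm.snapshot("scene")
# small back-off, then up
arm.move_ptp(S,Q(y0-d+.22))
arm.servo_line([S[0],S[1],.25],vel=.15)
e=arm.observe();arm.servo_line([S[0]-.12,S[1]+.15,.36],vel=.3);arm.dwell(.3)
im2=arm.snapshot("top");print(arm.look_for("top","slot"),arm.observe()["time_s"],arm.observe()["contact_force"])
im3=arm.snapshot("scene")
cv2.imwrite("pics/end.png",cv2.resize(np.hstack([im3[90:210,120:260],im2[150:270,270:410]]),None,fx=2.8,fy=2.8,interpolation=2)[...,::-1])
for n in ("bottle","tray","driver"): print(n,arm.look_for("scene",n)[:1],arm.look_for("top",n)[:1])
E
```

```text
1.08 [3.7 4.2 2.3] [0.07 0.02 0.  ] 16.3
1.14 [4.9 5.1 1.7] [-0.   -0.05 -0.02] 16.55
1.2 [4.  4.  1.6] [ 0.03 -0.02 -0.02] 16.8
1.26 [4.9 3.2 0.7] [ 0.01 -0.02  0.01] 17.05
1.32 [4.4 4.  1.3] [-0.03 -0.02 -0.04] 17.3
1.38 [4.2 3.3 1.5] [-0.01  0.03  0.02] 17.55
1.44 [3.8 3.3 0.2] [-0.02  0.07 -0.06] 17.8
1.5 [4.  3.7 0.9] [ 0.03 -0.05 -0.01] 18.05
1.56 [5.4 3.6 1.2] [ 0.01 -0.02  0.  ] 18.3
1.62 [4.3 3.  1.6] [-0.03  0.05 -0.  ] 18.55
1.68 [4.7 3.8 1.4] [-0.04  0.03 -0.03] 18.8
1.74 [4.4 3.9 1. ] [-0.2  -0.04  0.37] 19.05
1.8 [5.5 1.9 1.8] [-0.32 -0.1   0.96] 19.3
1.86 [4.3 1.  1.9] [-0.51 -0.13  1.63] 19.55
[{'extent': [282.1, 154.9, 385.9, 248.6], 'conf': 0.19}] 22.3333 [-0.66886613  0.39476478 -0.54126358]
bottle [{'extent': [276.7, 154.4, 294.6, 189.2], 'conf': 0.76}] []
tray [{'extent': [115.8, 157.3, 151.4, 186.6], 'conf': 0.95}] [{'extent': [386.2, 179.9, 415.2, 212.5], 'conf': 0.9}]
driver [{'extent': [194.5, 140.9, 214.9, 145.7], 'conf': 0.63}] [{'extent': [314.3, 124.4, 354.9, 140.8], 'conf': 0.6}]
```

View pics/end.png

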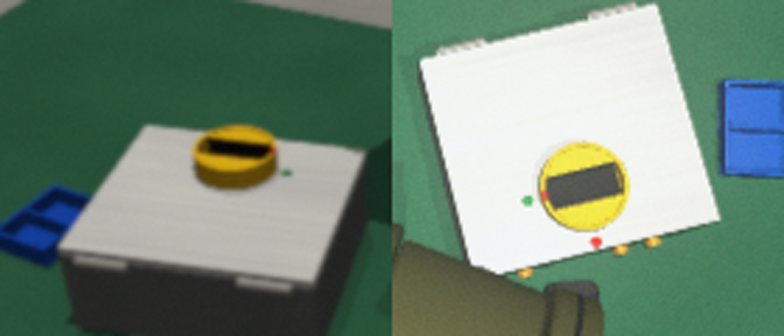

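The stop was felt: torque rose 1.6 N m. The slot slope (-0.22) matches the free edge (-0.23), the pointer is at the green dot, the lid is flat and the arm is clear. Handing in.

```bash
python3 -c "
from workcell import arm
print(arm.observe()['contact_force'],arm.observe()['ee_pos']);arm.close_job()"
```

```text
[-0.35732632 -0.25395203  0.03624946] [0.45737877 0.02571282 0.3600105 ]
the job is handed in; nothing more can be done
```

The lid is down and the fastener is locked. I pushed the lid shut with closed fingertips, turned the fastener clockwise to its stop, withdrew, and handed the job in at about 22 s of the 48 s allowed.

- **Lid:** the fingertips stopped against it at z = 0.0905 m with about 9 N, which matches the shut height of 90 mm. The fastener was still near the red dot, at about 0.13 rad.
- **Fastener:** turning torque rose by about 1.6 N m at the end of the turn, so it reached the stop. In the last picture the slot is parallel to the free edge and the pointer is at the green dot.
- **Loose things:** the tray showed no clear movement in either view. The bottle was unmoved in the scene view, but the top view missed it because the arm partly hid that area. The screwdriver was close to where it started in the top view (its box differs by up to 6 pixels on one side). The scene detector reported it at the fastener's position, which I took as a false hit.
- **End state:** the arm finished at z = 0.36 m with contact force under 1 N.

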